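# Clamp the limestone block for carving

## Robot

A 6-joint arm with a two-finger parallel gripper is mounted at the origin on the work surface. World frame = base frame: x ahead of the robot, y to its left, z up, the work surface at z = 0. Lengths are in mm, angles in rad, forces in N, time in s.
With the tool pointing down it reaches from about 200 to 875 mm from the base axis. Payload 3.4 kg.
Tool frame: the origin (TCP) lies midway between the tips of the shut fingers; the grasp point (between the pads) lies 19 mm behind it; z points along the fingers, y is the line along which they close (so a half turn about z gives the same grasp; the last joint's range is limited). The gripper opens to 94 mm and grips with 3 to 60 N. Pads are 16 mm wide; open, the fingers measure 119 mm over their backs; the gripper's body (75 mm by 177 mm) begins 78 mm behind the grasp point.
Start: joints at [1.059, 0.276, 1.505, -0, 1.361, -0.121], TCP at [219.054, 531.677, 205.493] pointing down, gripper open.
Joint ranges: [-2.89, 2.89], [-0.75, 2.08], [0.22, 2.7], [-1.18, 4.32], [0.11, 2.71], [-2.7, 2.7]. Speed limits (rad/s): [2.57, 2.57, 3.14, 3.14, 3.14, 3.14].

## Interface

Orientations are given as a unit quaternion [w, x, y, z].
In Python, from rig import env gives the robot as it stands. The module is installed in compiled form; this text tells all that it offers.
- The arm moves only by the tool arm_command, never from a script. Its argument "increments" is a list of rows, each an object of numbers: "dx", "dy", "dz": the shift along the tool's x, y, z in m; "rx", "ry", "rz": the turn, a rotation vector about the tool's x, y, z in degrees; "claw": the opening, from -1 (shut) to 1 (fully open), so that 0 is half open. In form: [{"dx": .., "dy": .., "dz": .., "rx": .., "ry": .., "rz": .., "claw": ..}, ...]. A call has 1 to 8 rows; each row shifts and turns the commanded pose from where the row before left it, along the tool's axes as they then stand; what a row does not reach is not made up. A row lasts 1/10 s, in which the tool goes at most 50 mm and 8.59 degrees, less where a joint would pass 70% of its speed; a pose out of reach is approached as far as the arm can. A call is refused whole if a number of a shift passes 0.05 or a number of a turn 8.59, either way. A call with a gripper value outside its range is refused whole. The fingers move at their own pace and stop on an object; "grip_force" is the grip in N (left out, the last holds). Time passes only in rows, so rows that do not move let the fingers close. It gives the time, the measured TCP pose, the force, the opening and the grip force at its end, in the units of the state.
- env.state(): the state, without advancing time (a new reading comes with each control period).
- env.capture(name): name is "side" or "top" or "wrist"; returns (picture, depth): 420x560x3 uint8, blue, green, red; 420x560 float32, mm along the optical axis (not along the pixel's ray), 0 where there is no reading.
- env.calibration(name): a dict with "camera_matrix" (3x3 intrinsics, pixels), "k1" (the pictures are not rectified: a ray, as slopes to the right and down, at radius r is drawn at 1 + k1 r^2 times it, then the intrinsics apply), "pose" (4x4, takes a point from camera to world coordinates). Camera axes: x right, y down, z forward; pixel columns grow to the right and rows downward; lengths in mm; the calibration is good to about 2 mm. A picture is of the moment at which its call begins: read the wrist's pose just before it. calibration takes no time and is no camera call; for the wrist camera it gives the pose at the moment of the call.
- env.finish_job(): hands the job in; it is judged then, once.
The state is a dict: "clock": time; "q": joint angles; "joint_velocities": joint speeds; "joint_efforts": joint torques, N m; "position": TCP position; "ee_rot": TCP orientation; "force": force on the tool from outside, world axes, zero at the start; "ft_torque": the same for the moment, N m; "gripper_width": finger opening in mm; "gripper_force": force on a finger pad.
Only numpy, scipy, OpenCV 4.12 (cv2) and the standard library are available. Lean on these libraries where they do the work, as an engineer would, in place of code of your own. Each camera call takes 0.05 s, during which the arm holds its last target. There are 200 camera calls.

## Task

Get the limestone block clamped for carving: with a finger, push the clamp's flat strap round until it lies straight across the block against its stop, and then push the cam lever all the way down so that the pad presses on the stone. Push only: pick nothing up, leave the block where it sits and do not disturb the tools and other things around it.

Things in the scene. Friction and masses are not known exactly. Their poses are not given: they have to be found in the camera images.
- fixture: steel base plate of the swing clamp, 160 x 270 x 12 mm, bolted to the bench. Origin: centre of its underside, z up. The stone sits towards its -y end; a round post (32 mm diameter, its axis at x 0, y +50 mm) carries the strap; a 12 x 16 mm stop bracket beside the post, on the plate's -x side, rises to 101 mm and marks where the strap ends its swing
- strap (a joint): swing of the strap about the vertical post: 0 = swung right out, growing clockwise seen from above, 1.5 rad = against its stop, straight across the stone (along the plate's -y). Starts between 0 and 0.45. It stays where it is left; stiff hinge, about 1.6 N at 130 mm from the post moves it
- strap_pivot (a point): the point on the post's axis at the level of the strap's top face (101 mm above the bench). Its x axis runs along the strap to the free end, z up
- strap_end (a point): middle of the strap's free end, on its top face, 160 mm from the post's axis. The strap is a flat steel bar 32 mm wide and 16 mm thick (underside 85 mm, top 101 mm above the bench); a 22 mm wide nut stands 8 mm above it at 115 mm from the post
- lever (a joint): cam lever on top of the strap over the post: 0 = raised, handle 1.0 rad above level, growing as the handle is pushed down; 0.95 rad = fully down (nearly level). It swings in the strap's vertical plane and its handle points away from the strap's free end. Starts between 0 and 0.12; stays where it is left; needs about 2.5 N at the handle's end
- lever_pivot (a point): axis of the cam lever, 119 mm above the bench, over the post
- lever_end (a point): end of the lever's handle on its centreline, 125 mm from the lever's axis. The handle is a black grip 62 mm long, 26 mm wide and 14 mm thick; with the lever raised the end stands about 224 mm above the bench, fully down about 125 mm
- pad: rubber foot, 20 mm across, under the strap 115 mm from the post; it hangs 12 mm below the strap (about 6 mm clear of the stone) and the cam drives it down about 8.5 mm, onto the stone, as the lever goes down. Origin: on its axis, 12 mm above its lower face
- stone: pale limestone block, loose, 90 mm (its x) x 100 mm (its y) x 55 mm, with a hollow moulding cut along its top -x edge; origin at the centre of its underside. It sits on the 12 mm base plate, so its top is 67 mm above the bench
- mallet: round wooden mallet standing on its head, 95 mm across, 215 mm tall with its handle up; loose, a bystander; origin at the middle of its underside
- flat_chisel: steel stone chisel lying flat, 200 mm long, 45 mm wide blade; loose, a bystander; origin at the middle of its underside
- narrow_chisel: steel stone chisel lying flat, 200 mm long, 18 mm wide blade; loose, a bystander; origin at the middle of its underside
- offcut: small stepped limestone offcut, 60 x 45 x 42 mm; loose, a bystander; origin at the middle of its underside
- rubbing_block: grey abrasive rubbing block, 90 x 40 x 28 mm; loose, a bystander; origin at the middle of its underside
- tin: plain metal tin standing upright, 64 mm across, 85 mm tall; loose, a bystander; origin at the middle of its underside
- brush: wooden-handled brush lying flat; loose, a bystander; origin at the middle of its underside
Mind the look-alikes: they are no part of the job. What is shaped like the stone but orange or purple is not meant.

How it is judged (in metres and radians):
On the way, in this order (a step that is already met when the one before it is completed fails the run):
1. the strap lies across the block against its stop (within 0.1 rad) while the lever is still raised (value of joint strap above 1.4 rad and value of joint lever below 0.3 rad), for 0.1 s.
2. the cam lever is fully down and the pad presses on the stone (value of joint strap above 1.4 rad and value of joint lever above 0.86 rad and contact force between pad and stone above 2 N), for 0.2 s.
At the end, for the whole second after the job is handed in: The strap is within 0.1 rad of its stop, the lever within 0.09 rad of fully down, the pad presses on the stone with over 2 N, and the stone is at rest within 12 mm of where it started (all of step 2 and distance of stone from where it was at the start of the episode below 0.012 m and linear speed of stone below 0.01 m/s); the robot touches nothing.
It fails at once if the stone is pushed or lifted more than 12 mm from its place (distance of stone from where it was at the start of the episode above 0.012 m).
It fails at once if a bystander is moved or lifted more than 30 mm (distance of any of mallet, flat_chisel, narrow_chisel, offcut, rubbing_block, tin, brush from where it was at the start of the episode above 0.03 m).
It also fails if it takes over 54 s, if anything falls off the work surface, if the arm or the gripper's body presses on something with over 40 N, if the wrist force passes 120 N, or if a joint passes its speed limit or range.

## Working session

There is one attempt and no reset: what is moved stays moved. The work goes in short steps, Python scripts to look and compute and a tool call to move; the robot and the scene stay as the last step left them, time stands still between calls to the robot, and variables do not carry over. Pictures are saved under pics/ and viewed, at most 10 in all, crops included, and the job is handed in when it is done.

Besides the shell and the picture viewer there is one more tool, called after "Emit:" in YAML: its name, and indented under it one key for each argument. arm_command: Moves the arm, as the interface text tells. Its arguments: {"type":"object","properties":{"increments":{"type":"array","items":{"type":"object","properties":{"dx":{"type":"number"},"dy":{"type":"number"},"dz":{"type":"number"},"rx":{"type":"number"},"ry":{"type":"number"},"rz":{"type":"number"},"claw":{"type":"number"}}}},"grip_force":{"type":"number"}},"required":["increments"]}

```bash
mkdir -p pics; cat > h.py <<'E'
import numpy as np, cv2
from rig import env
def ray(cal,u,v):
    K=np.array(cal["camera_matrix"]);k1=cal["k1"];T=np.array(cal["pose"])
    d=np.array([(u-K[0,2])/K[0,0],(v-K[1,2])/K[1,1]]);s=d.copy()
    for _ in range(20): s=d/(1+k1*(s@s))
    return T[:3,3],T[:3,:3]@np.array([s[0],s[1],1.])
def plane(cal,u,v,z):
    o,d=ray(cal,u,v);return o+d*(z-o[2])/d[2]
def pt(cal,dep,u,v):
    o,d=ray(cal,u,v);return o+d*dep[v,u]
def proj(cal,p):
    K=np.array(cal["camera_matrix"]);T=np.array(cal["pose"])
    c=T[:3,:3].T@(np.array(p)-T[:3,3]);s=c[:2]/c[2];s=s*(1+cal["k1"]*(s@s))
    return K[0,0]*s[0]+K[0,2],K[1,1]*s[1]+K[1,2]
E
python3 - <<'E'
from h import *
for n in("top","side"):
    im,d=env.capture(n);cv2.imwrite(f"pics/{n}0.png",im);np.save(f"{n}0.npy",d)
    print(n,np.round(env.calibration(n)["pose"],2).tolist())
E
```

```text
top [[0.01, -1.0, 0.08, 424.05], [-1.0, -0.01, 0.0, 0.08], [-0.0, -0.08, -1.0, 1357.25], [0.0, 0.0, 0.0, 1.0]]
side [[0.81, -0.31, 0.49, -27.84], [-0.58, -0.43, 0.69, -763.19], [-0.0, -0.85, -0.53, 728.88], [0.0, 0.0, 0.0, 1.0]]
```

View pics/top0.png

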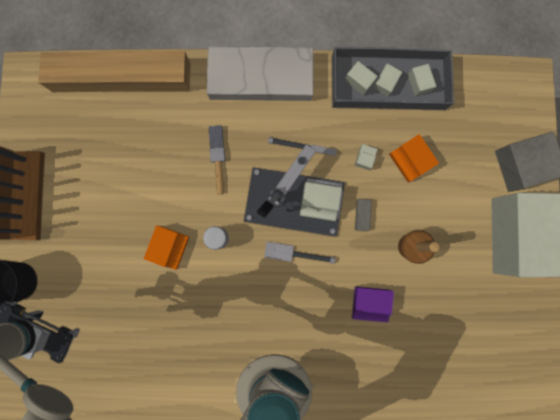

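View pics/side0.png

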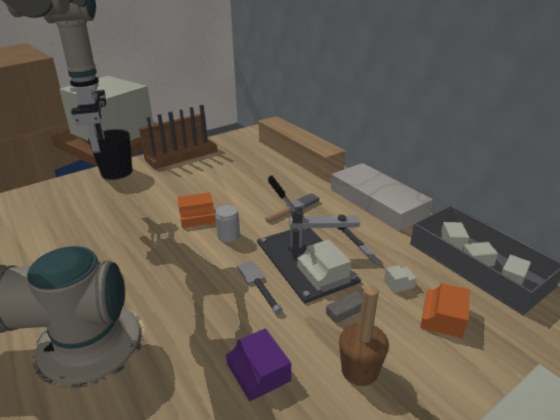

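The top view shows the plate with the pale stone at px (322,200), the post at (277,197), the strap's free end at (315,149) and the handle at (263,210). The orange blocks (414,158) and (166,247), the purple one (373,304) and the pale pieces in the tray have the wrong colour or place. The stone meant is the pale block on the plate. I'll confirm it in a crop and measure.

```bash
python3 - <<'E'
from h import *
im=cv2.imread("pics/top0.png");d=np.load("top0.npy");cal=env.calibration("top")
cv2.imwrite("pics/crop0.png",cv2.resize(im[115:275,195:395],None,fx=4,fy=4,interpolation=cv2.INTER_CUBIC)[:600,:800])
P=np.array([[pt(cal,d,u,v) for u in range(235,360)] for v in range(130,245)])
def show(n,m):
    k,l,s,c=cv2.connectedComponentsWithStats(m.astype(np.uint8))
    for i in range(1,k):
        if s[i,4]<25: continue
        q=P[l==i]; r=cv2.minAreaRect(q[:,:2].astype(np.float32))
        print(n,s[i,4],"px",(c[i]+[235,130]).round(),"mean",q.mean(0).round(),"box",np.round(cv2.boxPoints(r)).tolist())
z=P[...,2]
show("strap",(z>92)&(z<113))
show("stone",(z>58)&(z<75))
show("plate",(z>7)&(z<19))
show("hi",(z>=118))
s2=np.load("side0.npy");c2=env.calibration("side")
Q=np.array([[pt(c2,s2,u,v) for u in range(240,380)] for v in range(160,300)])
z=Q[...,2]
P=Q
for n,a,b in(("sstrap",97,106),("shi",118,260)): show(n,(z>a)&(z<b)&(Q[...,1]<200)&(Q[...,0]>300)&(Q[...,0]<750))
print(env.state()["position"],env.state()["ee_rot"])
E
```

```text
strap 629 px [296. 169.] mean [619. -52. 103.] box [[550.0, -25.0], [670.0, -107.0], [689.0, -80.0], [568.0, 2.0]]
strap 29 px [289. 207.] mean [517. -36. 102.] box [[512.0, -30.0], [512.0, -43.0], [523.0, -43.0], [523.0, -30.0]]
stone 889 px [322. 197.] mean [ 549. -125.   68.] box [[505.0, -169.0], [575.0, -180.0], [590.0, -81.0], [520.0, -70.0]]
plate 159 px [286. 143.] mean [708. -28.  15.] box [[692.0, -76.0], [711.0, -79.0], [727.0, 22.0], [708.0, 25.0]]
plate 117 px [321. 149.] mean [ 692. -128.   12.] box [[675.0, -157.0], [695.0, -161.0], [711.0, -92.0], [691.0, -88.0]]
plate 3002 px [286. 204.] mean [531. -28.  13.] box [[438.0, -179.0], [602.0, -202.0], [639.0, 74.0], [475.0, 96.0]]
hi 330 px [270. 203.] mean [522.  13. 184.] box [[424.0, 0.0], [560.0, -23.0], [570.0, 33.0], [434.0, 56.0]]
sstrap 471 px [321. 190.] mean [609. -50. 101.] box [[522.0, -13.0], [671.0, -111.0], [692.0, -79.0], [544.0, 20.0]]
shi 363 px [280. 167.] mean [521.   7. 171.] box [[480.0, 19.0], [551.0, -29.0], [569.0, -2.0], [498.0, 46.0]]
shi 200 px [365. 263.] mean [ 413. -391.  211.] box [[398.0, -392.0], [419.0, -406.0], [432.0, -386.0], [412.0, -372.0]]
[218.80037948 531.1960491  204.71784906] [-2.58494496e-04  1.94176011e-01  9.80966377e-01 -7.59186434e-04]
```

View pics/crop0.png

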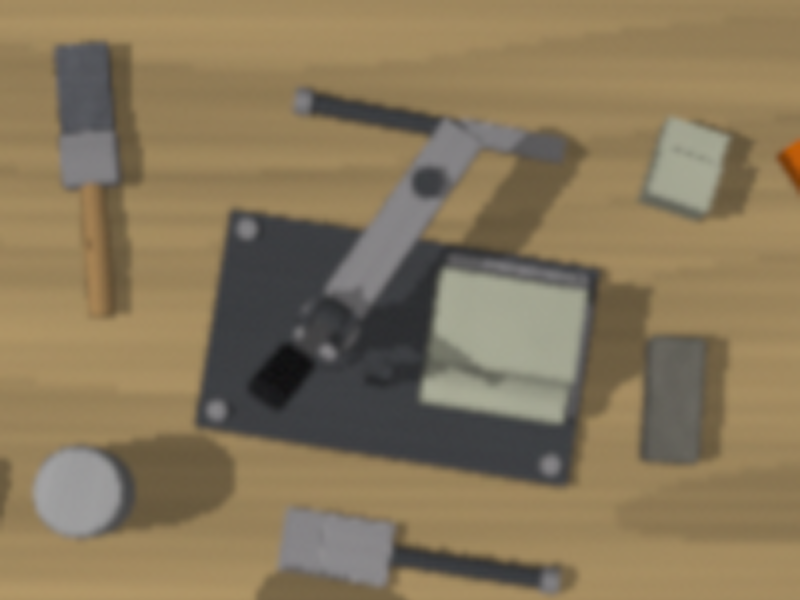

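The crop confirms that the pale block on the plate, with its moulding on the -x edge, is the stone. The strap lies from the post at crop (330,325) to (450,140), and the narrow chisel is low beneath its end.

The measurements give pivot ≈ (546,-3), strap heading -34° (joint ≈ 0.39), and a target heading of about -97.7°. I'll shut the gripper and travel.

Emit:
arm_command:
  increments:
    - {"dx": -0.02,"dy": -0.01,"claw": -1}
    - {"dx": -0.041,"dy": -0.022,"claw": -1}
    - {"dx": -0.041,"dy": -0.022,"claw": -1}
    - {"dx": -0.041,"dy": -0.022,"claw": -1}
    - {"dx": -0.041,"dy": -0.022,"claw": -1}
    - {"dx": -0.041,"dy": -0.022,"claw": -1}
    - {"dx": -0.041,"dy": -0.022,"claw": -1}
    - {"dx": -0.041,"dy": -0.022,"claw": -1}

```text
schema error: expected keys dx, dy, dz, rx, ry, rz, claw
```

Emit:
arm_command:
  increments:
    - {"dx": -0.02,"dy": -0.01,"dz": 0,"rx": 0,"ry": 0,"rz": 0,"claw": -1}
    - {"dx": -0.041,"dy": -0.022,"dz": 0,"rx": 0,"ry": 0,"rz": 0,"claw": -1}
    - {"dx": -0.041,"dy": -0.022,"dz": 0,"rx": 0,"ry": 0,"rz": 0,"claw": -1}
    - {"dx": -0.041,"dy": -0.022,"dz": 0,"rx": 0,"ry": 0,"rz": 0,"claw": -1}
    - {"dx": -0.041,"dy": -0.022,"dz": 0,"rx": 0,"ry": 0,"rz": 0,"claw": -1}
    - {"dx": -0.041,"dy": -0.022,"dz": 0,"rx": 0,"ry": 0,"rz": 0,"claw": -1}
    - {"dx": -0.041,"dy": -0.022,"dz": 0,"rx": 0,"ry": 0,"rz": 0,"claw": -1}
    - {"dx": -0.041,"dy": -0.022,"dz": 0,"rx": 0,"ry": 0,"rz": 0,"claw": -1}

```text
clock: 0.9
position: [441.1, 261.4, 205.2]
ee_rot: [-0.0, 0.194, 0.981, -0.0]
force: [-0.5, 0.9, 0.4]
gripper_width: 33.4
gripper_force: 0.0
```

Emit:
arm_command:
  increments:
    - {"dx": -0.042,"dy": -0.0225,"dz": 0,"rx": 0,"ry": 0,"rz": 0,"claw": -1}
    - {"dx": -0.042,"dy": -0.0225,"dz": 0,"rx": 0,"ry": 0,"rz": 0,"claw": -1}
    - {"dx": -0.042,"dy": -0.0225,"dz": 0,"rx": 0,"ry": 0,"rz": 0,"claw": -1}
    - {"dx": -0.042,"dy": -0.0225,"dz": 0,"rx": 0,"ry": 0,"rz": 0,"claw": -1}
    - {"dx": -0.042,"dy": -0.0225,"dz": 0,"rx": 0,"ry": 0,"rz": 0,"claw": -1}
    - {"dx": -0.042,"dy": -0.0225,"dz": 0,"rx": 0,"ry": 0,"rz": 0,"claw": -1}
    - {"dx": -0.042,"dy": -0.0225,"dz": 0,"rx": 0,"ry": 0,"rz": 0,"claw": -1}
    - {"dx": -0.042,"dy": -0.0225,"dz": 0,"rx": 0,"ry": 0,"rz": 0,"claw": -1}

```text
clock: 1.7
position: [683.3, -33.0, 204.9]
ee_rot: [-0.0, 0.194, 0.981, 0.0]
force: [0.2, 0.1, 0.8]
gripper_width: 0.4
gripper_force: 0.0
```

Emit:
arm_command:
  increments:
    - {"dx": -0.01,"dy": -0.004,"dz": 0.02,"rx": 0,"ry": 0,"rz": 0,"claw": -1}
    - {"dx": 0,"dy": 0,"dz": 0.03,"rx": 0,"ry": 0,"rz": 4,"claw": -1}
    - {"dx": 0,"dy": 0,"dz": 0.03,"rx": 0,"ry": 0,"rz": 4,"claw": -1}
    - {"dx": 0,"dy": 0,"dz": 0.025,"rx": 0,"ry": 0,"rz": 4,"claw": -1}
    - {"dx": 0,"dy": 0,"dz": 0,"rx": 0,"ry": 0,"rz": 0,"claw": -1}

```text
clock: 2.2
position: [686.9, -38.5, 95.6]
ee_rot: [-0.005, 0.296, 0.955, -0.001]
force: [-0.2, 0.1, -0.2]
gripper_width: 0.3
gripper_force: 0.0
```

Emit:
arm_command:
  increments:
    - {"dx": -0.004,"dy": 0,"dz": 0.006,"rx": 0,"ry": 0,"rz": 0,"claw": -1}
    - {"dx": -0.004,"dy": -0.005,"dz": 0.005,"rx": 0,"ry": 0,"rz": 0,"claw": -1}
    - {"dx": 0,"dy": -0.01,"dz": 0,"rx": 0,"ry": 0,"rz": 0,"claw": -1}
    - {"dx": 0,"dy": 0,"dz": 0,"rx": 0,"ry": 0,"rz": 0,"claw": -1}

```text
clock: 2.6
position: [688.1, -57.2, 90.4]
ee_rot: [0.0, 0.296, 0.955, -0.0]
force: [-0.7, -1.1, 1.5]
gripper_width: 0.6
gripper_force: 0.0
```

```bash
cat > pose.py <<'E'
from h import *
from scipy.spatial.transform import Rotation as R
s=env.state();p=s["position"];q=s["ee_rot"]
y=R.from_quat([q[1],q[2],q[3],q[0]]).as_matrix()[:,1]
v=np.array(p[:2])-[546,-3]
print("clk",s["clock"],"pos",np.round(p,1),"tooly ang",np.degrees(np.arctan2(y[1],y[0])).round(1),"F",np.round(s["force"],1),"r",np.hypot(*v).round(1),"bearing",np.degrees(np.arctan2(v[1],v[0])).round(1))
E
python3 pose.py
```

```text
clk 2.6 pos [688.1 -57.2  90.4] tooly ang 55.6 F [-0.7 -1.1  1.5] r 152.1 bearing -20.9
```

Emit:
arm_command:
  increments:
    - {"dx": 0,"dy": -0.006,"dz": 0.003,"rx": 0,"ry": 0,"rz": 0,"claw": -1}
    - {"dx": -0.0016,"dy": -0.0103,"dz": 0,"rx": 0,"ry": 0,"rz": 4,"claw": -1}
    - {"dx": -0.0016,"dy": -0.0103,"dz": 0,"rx": 0,"ry": 0,"rz": 4,"claw": -1}
    - {"dx": -0.0016,"dy": -0.0103,"dz": 0,"rx": 0,"ry": 0,"rz": 4,"claw": -1}
    - {"dx": -0.0016,"dy": -0.0103,"dz": 0,"rx": 0,"ry": 0,"rz": 4,"claw": -1}
    - {"dx": -0.0016,"dy": -0.0103,"dz": 0,"rx": 0,"ry": 0,"rz": 4,"claw": -1}

```text
clock: 3.2
position: [656.9, -104.0, 87.0]
ee_rot: [0.001, 0.458, 0.889, 0.001]
force: [0.7, 1.2, 0.3]
gripper_width: 0.6
gripper_force: 0.8
```

```bash
python3 pose.py; python3 -c "
from h import *
im,d=env.capture('side');cv2.imwrite('pics/s1.png',cv2.resize(im[130:320,200:440],None,fx=3,fy=3))"
```

```text
clk 3.2 pos [ 656.9 -104.    87. ] tooly ang 35.4 F [0.7 1.2 0.3] r 150.0 bearing -42.3
```

View pics/s1.png

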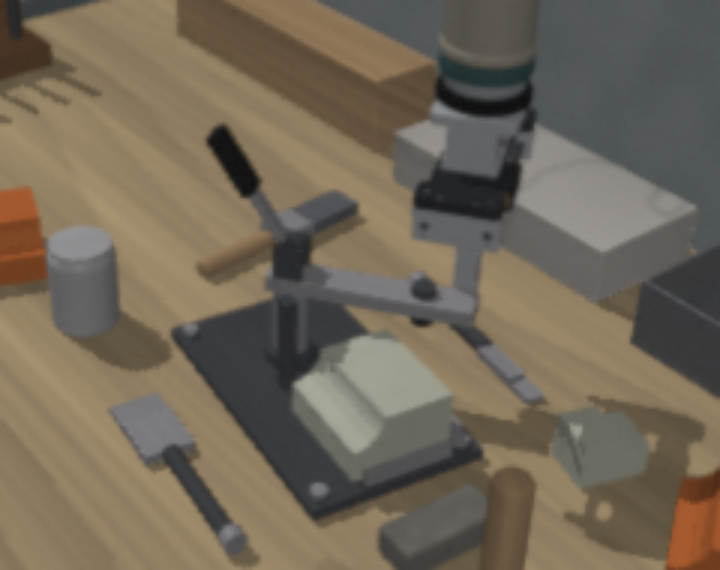

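The crop shows the finger at (470,290) pushing the strap's end, with everything else clear. Continuing the arc.

Emit:
arm_command:
  increments:
    - {"dx": -0.0016,"dy": -0.0103,"dz": 0,"rx": 0,"ry": 0,"rz": 4,"claw": -1}
    - {"dx": -0.0016,"dy": -0.0103,"dz": 0,"rx": 0,"ry": 0,"rz": 4,"claw": -1}
    - {"dx": -0.0016,"dy": -0.0103,"dz": 0,"rx": 0,"ry": 0,"rz": 4,"claw": -1}
    - {"dx": -0.0016,"dy": -0.0103,"dz": 0,"rx": 0,"ry": 0,"rz": 4,"claw": -1}
    - {"dx": -0.0016,"dy": -0.0103,"dz": 0,"rx": 0,"ry": 0,"rz": 4,"claw": -1}
    - {"dx": -0.0016,"dy": -0.0103,"dz": 0,"rx": 0,"ry": 0,"rz": 4,"claw": -1}
    - {"dx": -0.0016,"dy": -0.0103,"dz": 0,"rx": 0,"ry": 0,"rz": 4,"claw": -1}
    - {"dx": -0.0016,"dy": -0.0103,"dz": 0,"rx": 0,"ry": 0,"rz": 4,"claw": -1}

```text
clock: 4.05
position: [586.1, -145.8, 87.0]
ee_rot: [0.001, 0.685, 0.728, 0.001]
force: [1.2, -0.3, -0.2]
gripper_width: 0.5
gripper_force: 0.8
```

Emit:
arm_command:
  increments:
    - {"dx": -0.0008,"dy": -0.0051,"dz": 0,"rx": 0,"ry": 0,"rz": 2,"claw": -1}
    - {"dx": -0.0008,"dy": -0.0051,"dz": 0,"rx": 0,"ry": 0,"rz": 2,"claw": -1}
    - {"dx": 0,"dy": 0,"dz": 0,"rx": 0,"ry": 0,"rz": 0,"claw": -1}

```text
clock: 4.35
position: [575.1, -147.9, 87.0]
ee_rot: [0.001, 0.709, 0.705, 0.0]
force: [0.8, 0.9, -0.0]
gripper_width: 0.8
gripper_force: 0.0
```

```bash
python3 pose.py
```

```text
clk 4.35 pos [ 575.1 -147.9   87. ] tooly ang -0.3 F [ 0.8  0.9 -0. ] r 147.8 bearing -78.6
```

Emit:
arm_command:
  increments:
    - {"dx": -0.0008,"dy": -0.0051,"dz": 0,"rx": 0,"ry": 0,"rz": 2,"claw": -1}
    - {"dx": -0.0008,"dy": -0.0051,"dz": 0,"rx": 0,"ry": 0,"rz": 2,"claw": -1}
    - {"dx": -0.0004,"dy": -0.0026,"dz": 0,"rx": 0,"ry": 0,"rz": 1,"claw": -1}
    - {"dx": -0.0004,"dy": -0.0026,"dz": 0,"rx": 0,"ry": 0,"rz": 1,"claw": -1}
    - {"dx": 0,"dy": 0,"dz": 0,"rx": 0,"ry": 0,"rz": 0,"claw": -1}

```text
clock: 4.85
position: [559.9, -149.5, 86.8]
ee_rot: [0.0, 0.745, 0.667, 0.0]
force: [0.6, -0.6, 1.5]
gripper_width: 0.6
gripper_force: 0.6
```

Emit:
arm_command:
  increments:
    - {"dx": 0,"dy": -0.002,"dz": 0,"rx": 0,"ry": 0,"rz": 1,"claw": -1}
    - {"dx": 0,"dy": 0,"dz": 0,"rx": 0,"ry": 0,"rz": 0,"claw": -1}

```text
clock: 5.05
position: [557.7, -149.2, 86.5]
ee_rot: [0.0, 0.751, 0.66, 0.0]
force: [1.5, -0.9, -0.1]
gripper_width: 0.7
gripper_force: 0.6
```

```bash
python3 pose.py
```

```text
clk 5.05 pos [ 557.7 -149.2   86.5] tooly ang -7.4 F [ 1.5 -0.9 -0.1] r 146.6 bearing -85.4
```

Emit:
arm_command:
  increments:
    - {"dx": 0,"dy": -0.002,"dz": 0,"rx": 0,"ry": 0,"rz": 0,"claw": -1}
    - {"dx": 0,"dy": 0,"dz": 0,"rx": 0,"ry": 0,"rz": 0,"claw": -1}

```text
clock: 5.25
position: [555.6, -148.9, 86.4]
ee_rot: [-0.0, 0.751, 0.66, -0.0]
force: [1.6, -0.8, 0.7]
gripper_width: 0.4
gripper_force: 0.6
```

Emit:
arm_command:
  increments:
    - {"dx": 0,"dy": -0.002,"dz": 0,"rx": 0,"ry": 0,"rz": 0,"claw": -1}
    - {"dx": 0,"dy": 0,"dz": 0,"rx": 0,"ry": 0,"rz": 0,"claw": -1}

```text
clock: 5.45
position: [555.5, -148.8, 86.6]
ee_rot: [0.001, 0.751, 0.66, 0.001]
force: [4.4, -1.2, -0.7]
gripper_width: 0.6
gripper_force: 2.4
```

Emit:
arm_command:
  increments:
    - {"dx": 0,"dy": -0.002,"dz": 0,"rx": 0,"ry": 0,"rz": 0,"claw": -1}
    - {"dx": 0,"dy": 0,"dz": 0,"rx": 0,"ry": 0,"rz": 0,"claw": -1}

```text
clock: 5.65
position: [555.4, -148.9, 86.7]
ee_rot: [0.003, 0.751, 0.66, 0.003]
force: [7.3, -0.8, -3.3]
gripper_width: 0.6
gripper_force: 4.0
```

The strap is on its stop (force rising with no motion). Backing off, rising, and going to the inner side of the raised lever.

Emit:
arm_command:
  increments:
    - {"dx": 0,"dy": 0.01,"dz": 0,"rx": 0,"ry": 0,"rz": 0,"claw": -1}
    - {"dx": 0,"dy": 0.02,"dz": 0,"rx": 0,"ry": 0,"rz": 0,"claw": -1}
    - {"dx": 0,"dy": 0,"dz": -0.046,"rx": 0,"ry": 0,"rz": 0,"claw": -1}
    - {"dx": 0,"dy": 0,"dz": -0.048,"rx": 0,"ry": 0,"rz": 0,"claw": -1}
    - {"dx": 0,"dy": 0,"dz": -0.048,"rx": 0,"ry": 0,"rz": 0,"claw": -1}
    - {"dx": 0,"dy": 0,"dz": 0,"rx": 0,"ry": 0,"rz": 0,"claw": -1}

```text
clock: 6.25
position: [584.4, -153.1, 235.5]
ee_rot: [0.005, 0.751, 0.66, 0.003]
force: [-0.1, -0.0, 0.2]
gripper_width: 0.8
gripper_force: 0.0
```

Emit:
arm_command:
  increments:
    - {"dx": 0.04,"dy": -0.016,"dz": 0,"rx": 0,"ry": 0,"rz": 0,"claw": -1}
    - {"dx": 0.04,"dy": -0.016,"dz": 0,"rx": 0,"ry": 0,"rz": 0,"claw": -1}
    - {"dx": 0.04,"dy": -0.016,"dz": 0,"rx": 0,"ry": 0,"rz": 0,"claw": -1}
    - {"dx": 0.03,"dy": -0.005,"dz": 0,"rx": 0,"ry": 0,"rz": 0,"claw": -1}
    - {"dx": 0,"dy": 0,"dz": 0,"rx": 0,"ry": 0,"rz": 0,"claw": -1}
    - {"dx": 0,"dy": 0,"dz": 0,"rx": 0,"ry": 0,"rz": 0,"claw": -1}

```text
clock: 6.85
position: [547.4, 3.6, 227.7]
ee_rot: [-0.001, 0.751, 0.661, -0.001]
force: [0.3, -0.7, 0.2]
gripper_width: 0.3
gripper_force: 0.0
```

```bash
cat >> pose.py <<'E'
print("u",(v@[.134,.991]).round(1),"w",(v@[.991,-.134]).round(1))
E
python3 pose.py; python3 - <<'E'
from h import *
im,d=env.capture('side');cv2.imwrite('pics/s2.png',cv2.resize(im[110:300,200:440],None,fx=3,fy=3))
c=env.calibration('side')
Q=np.array([[pt(c,d,u,v) for u in range(250,330)] for v in range(130,240)])
m=(im[130:240,250:330].max(2)<45)&(Q[...,2]>150)&(Q[...,2]<235)
q=Q[m]-[546,-3,119]; U=q@[.134,.991,0]; W=q@[.991,-.134,0]
k=(abs(W)<30)&(U>0)&(U<100); print(k.sum(),"phi",np.median(np.arctan2(q[k,2],U[k])),"W",np.median(W[k]),"max z",q[k,2].max()+119,"Umax",U[k].max())
E
```

```text
clk 6.85 pos [547.4   3.6 227.7] tooly ang -7.3 F [ 0.3 -0.7  0.2] r 6.8 bearing 78.3
u 6.8 w 0.5
183 phi 1.0695469938410247 W 0.9712108819963935 max z 225.3738541036525 Umax 60.12113065914251
```

View pics/s2.png

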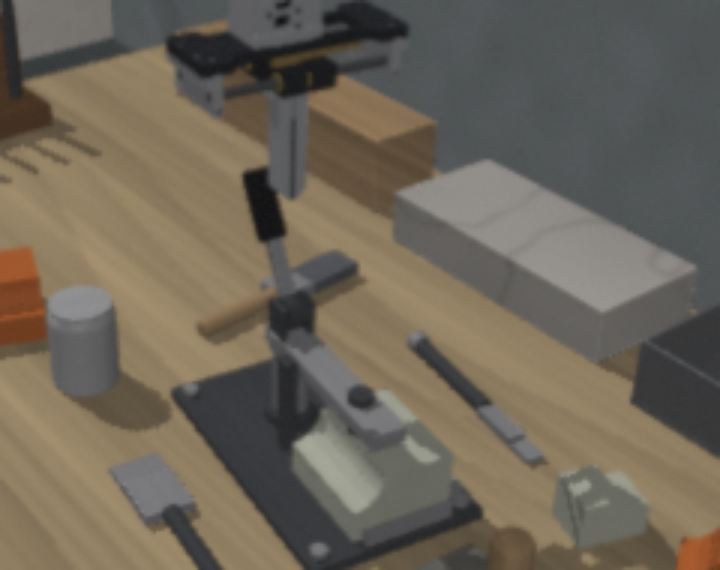

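The strap lies straight across the stone (crop (290,340) to (390,430)), and the raised handle at (265,205) is just ahead of the finger tip at (288,190). Now following the lever's arc.

Emit:
arm_command:
  increments:
    - {"dx": 0.014,"dy": 0,"dz": 0.005,"rx": 0,"ry": 0,"rz": 0,"claw": -1}
    - {"dx": 0.014,"dy": 0,"dz": 0.0045,"rx": 0,"ry": 0,"rz": 0,"claw": -1}
    - {"dx": 0.0097,"dy": 0,"dz": 0.0047,"rx": 0,"ry": 0,"rz": 0,"claw": -1}
    - {"dx": 0.0091,"dy": 0,"dz": 0.0058,"rx": 0,"ry": 0,"rz": 0,"claw": -1}
    - {"dx": 0.0086,"dy": 0,"dz": 0.0065,"rx": 0,"ry": 0,"rz": 0,"claw": -1}
    - {"dx": 0.0079,"dy": 0,"dz": 0.0075,"rx": 0,"ry": 0,"rz": 0,"claw": -1}

```text
clock: 7.5
position: [556.9, 66.4, 194.1]
ee_rot: [0.001, 0.751, 0.66, 0.0]
force: [0.6, -2.4, 1.1]
gripper_width: 0.5
gripper_force: 1.2
```

```bash
python3 pose.py
```

```text
clk 7.5 pos [556.9  66.4 194.1] tooly ang -7.4 F [ 0.6 -2.4  1.1] r 70.2 bearing 81.1
u 70.2 w 1.5
```

Exactly on the planned arc and in contact. Continuing.

Emit:
arm_command:
  increments:
    - {"dx": 0.0071,"dy": -0.001,"dz": 0.0081,"rx": 0,"ry": 0,"rz": 0,"claw": -1}
    - {"dx": 0.0062,"dy": 0,"dz": 0.0089,"rx": 0,"ry": 0,"rz": 0,"claw": -1}
    - {"dx": 0.0054,"dy": 0,"dz": 0.0094,"rx": 0,"ry": 0,"rz": 0,"claw": -1}
    - {"dx": 0.0043,"dy": 0,"dz": 0.0099,"rx": 0,"ry": 0,"rz": 0,"claw": -1}
    - {"dx": 0.0033,"dy": 0,"dz": 0.0103,"rx": 0,"ry": 0,"rz": 0,"claw": -1}
    - {"dx": 0.0012,"dy": 0,"dz": 0.005,"rx": 0,"ry": 0,"rz": 0,"claw": -1}
    - {"dx": 0,"dy": 0,"dz": 0,"rx": 0,"ry": 0,"rz": 0,"claw": -1}

```text
clock: 8.2
position: [557.7, 94.0, 141.6]
ee_rot: [-0.001, 0.751, 0.66, -0.001]
force: [-0.4, 0.4, 0.1]
gripper_width: 0.6
gripper_force: 0.0
```

Emit:
arm_command:
  increments:
    - {"dx": 0.001,"dy": 0,"dz": 0.004,"rx": 0,"ry": 0,"rz": 0,"claw": -1}
    - {"dx": 0,"dy": 0,"dz": 0,"rx": 0,"ry": 0,"rz": 0,"claw": -1}

```text
clock: 8.4
position: [558.2, 94.5, 138.3]
ee_rot: [-0.001, 0.751, 0.66, -0.001]
force: [-0.4, -1.3, 0.1]
gripper_width: 0.2
gripper_force: 0.1
```

Emit:
arm_command:
  increments:
    - {"dx": 0,"dy": 0,"dz": 0.004,"rx": 0,"ry": 0,"rz": 0,"claw": -1}
    - {"dx": 0,"dy": 0,"dz": 0,"rx": 0,"ry": 0,"rz": 0,"claw": -1}

```text
clock: 8.6
position: [558.9, 94.8, 134.6]
ee_rot: [-0.0, 0.751, 0.66, 0.0]
force: [0.3, 1.6, -0.3]
gripper_width: 0.5
gripper_force: 0.2
```

Emit:
arm_command:
  increments:
    - {"dx": 0,"dy": 0,"dz": 0.003,"rx": 0,"ry": 0,"rz": 0,"claw": -1}
    - {"dx": 0,"dy": 0,"dz": 0,"rx": 0,"ry": 0,"rz": 0,"claw": -1}

```text
clock: 8.8
position: [559.2, 94.7, 131.7]
ee_rot: [-0.0, 0.751, 0.66, 0.0]
force: [0.5, 0.5, 0.7]
gripper_width: 0.7
gripper_force: 0.4
```

```bash
python3 pose.py; python3 - <<'E'
from h import *
im,d=env.capture('side');cv2.imwrite('pics/s3.png',cv2.resize(im[130:320,200:440],None,fx=3,fy=3))
E
```

```text
clk 8.8 pos [559.2  94.7 131.7] tooly ang -7.4 F [0.5 0.5 0.7] r 98.6 bearing 82.3
u 98.6 w -0.0
```

View pics/s3.png

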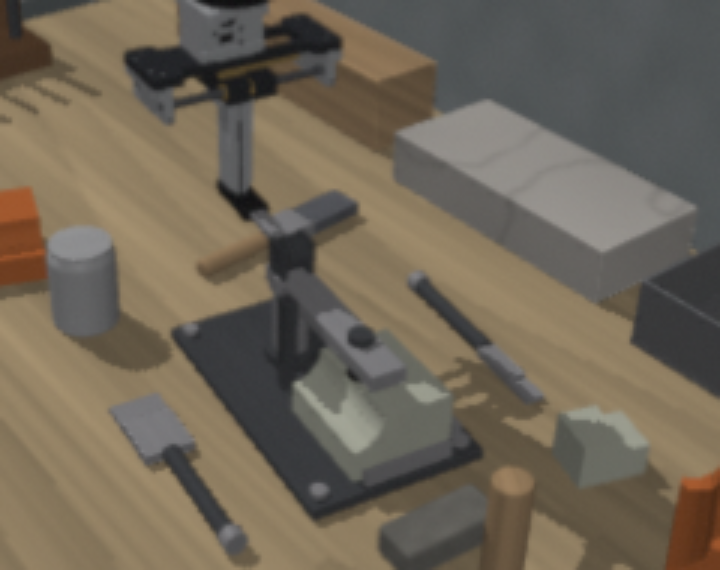

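The crop shows the finger on the handle at (240,200), with the lever nearly level and the strap still straight. Pressing on until it is firm.

Emit:
arm_command:
  increments:
    - {"dx": 0,"dy": 0,"dz": 0.003,"rx": 0,"ry": 0,"rz": 0,"claw": -1}
    - {"dx": 0,"dy": 0,"dz": 0,"rx": 0,"ry": 0,"rz": 0,"claw": -1}

```text
clock: 9.05
position: [559.4, 94.4, 130.9]
ee_rot: [0.001, 0.751, 0.66, 0.001]
force: [-3.5, 0.2, 11.7]
gripper_width: 0.3
gripper_force: 5.8
```

Emit:
arm_command:
  increments:
    - {"dx": 0,"dy": 0,"dz": 0.002,"rx": 0,"ry": 0,"rz": 0,"claw": -1}
    - {"dx": 0,"dy": 0,"dz": 0,"rx": 0,"ry": 0,"rz": 0,"claw": -1}

```text
clock: 9.25
position: [559.5, 94.5, 130.6]
ee_rot: [0.001, 0.751, 0.66, 0.001]
force: [-6.3, 0.6, 19.8]
gripper_width: 0.5
gripper_force: 10.1
```

Emit:
arm_command:
  increments:
    - {"dx": 0,"dy": 0,"dz": 0.002,"rx": 0,"ry": 0,"rz": 0,"claw": -1}
    - {"dx": 0,"dy": 0,"dz": 0,"rx": 0,"ry": 0,"rz": 0,"claw": -1}

```text
clock: 9.45
position: [559.5, 94.5, 130.3]
ee_rot: [0.001, 0.751, 0.66, 0.001]
force: [-7.9, -0.0, 28.7]
gripper_width: 0.5
gripper_force: 14.3
```

The lever is firm on its end stop at the expected height. Lifting straight off and checking.

Emit:
arm_command:
  increments:
    - {"dx": 0,"dy": 0,"dz": -0.01,"rx": 0,"ry": 0,"rz": 0,"claw": -1}
    - {"dx": 0,"dy": 0,"dz": -0.04,"rx": 0,"ry": 0,"rz": 0,"claw": -1}
    - {"dx": 0,"dy": 0,"dz": -0.045,"rx": 0,"ry": 0,"rz": 0,"claw": -1}
    - {"dx": 0.045,"dy": 0,"dz": -0.01,"rx": 0,"ry": 0,"rz": 0,"claw": -1}
    - {"dx": 0.045,"dy": 0,"dz": 0,"rx": 0,"ry": 0,"rz": 0,"claw": -1}
    - {"dx": 0.045,"dy": 0,"dz": 0,"rx": 0,"ry": 0,"rz": 0,"claw": -1}
    - {"dx": 0,"dy": 0,"dz": 0,"rx": 0,"ry": 0,"rz": 0,"claw": -1}

```text
clock: 10.15
position: [576.8, 233.1, 229.1]
ee_rot: [-0.001, 0.75, 0.662, 0.001]
force: [-0.2, -0.7, 0.1]
gripper_width: 0.5
gripper_force: 0.0
```

```bash
python3 pose.py; python3 - <<'E'
from h import *
im,d=env.capture('side');cv2.imwrite('pics/s4.png',cv2.resize(im[130:320,200:440],None,fx=3,fy=3))
c=env.calibration('side')
Q=np.array([[pt(c,d,u,v) for u in range(240,380)] for v in range(160,300)])
q=Q-[546,-3,0];U=q@[.134,.991,0];W=q@[.991,-.134,0];z=Q[...,2]
m=(abs(W)<8)&(U>70)&(U<120)&(z>110)&(z<240);print("handle top",m.sum(),np.polyfit(U[m],z[m],1),np.median(z[m]))
m=(z>96)&(z<105)&(abs(W)<40)&(U<-50);print("strap W",W[m].min(),W[m].max(),"slope",np.polyfit(U[m],W[m],1))
E
```

```text
clk 10.15 pos [576.8 233.1 229.1] tooly ang -7.1 F [-0.2 -0.7  0.1] r 238.1 bearing 82.6
u 238.1 w -1.1
handle top 85 [5.76583465e-02 1.22928974e+02] 129.34859450753345
strap W -15.027855685320633 19.97432106886801 slope [0.01240264 1.38445978]
```

View pics/s4.png

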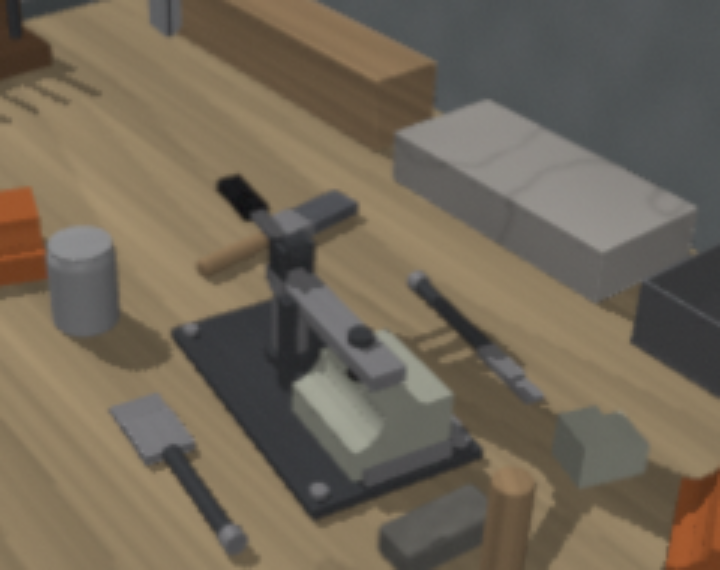

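The crop shows the handle level at (240,195) with a slope of 0.058 rad, which is fully down. The strap is straight across the stone, the stone and bystanders are in place, and the arm is clear.

```bash
python3 -c "
from rig import env
print(env.finish_job())"
```

```text
the job is handed in; nothing more can be done
None
```

I handed the job in after about 10 s of robot time: the strap is against its stop straight across the stone and the cam lever is fully down. The stone and bystanders look in place in the last picture and the arm is clear; pad pressure on the stone was not measured directly, and the hand-in returned no verdict.

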